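Take the combination padlock off the road hold-down of the green case

TASK

The van is parked and I need the green case, but its steel hold-down bar is still padlocked to the bench staple. All but the last number of the combination is dialled already: turn the dial clockwise, click by click, until its long mark meets the index line on the padlock's body, draw the body away from the staple until the shackle is fully out, unhook the shackle from the staple without wrenching at it, and lift the padlock off. Finish still holding the open padlock out to me, still and level with its dial up, about 15 cm above the worktop; do not let go of it, and leave the tape roll, timer, small jar and haemostat where they lie.

Things in the scene. Friction and masses are not known exactly. Their poses are not given: they have to be found in the camera images.
- padlock: Loose padlock, 0.26 to 0.45 kg, lying flat, dial up. Steel disc body 52 mm across, 26 mm thick, free to grip at its sides (+y, -y) from above. Origin: centre of the underside; x points along the shackle to its bow, z up through the dial. A white index line marks the rim of the upper face at +x. With the shackle fully out the dial is locked.
- knob_grip (a point): On the dial's axis 38 mm above the padlock's underside: where to grip the fluted black knob (24 mm across, 29 to 46 mm above the underside, on a flat black dial 43 mm across). Axes of the padlock; it does not turn with the dial.
- dial (a joint): Dial angle, rad, positive anticlockwise from above. 0 (within 0.1): the long white mark points at the index line and the shackle is free; at all other stops it is blocked. 12 click stops a turn, 0.524 apart, each pulling the dial home with up to 0.02 N m. Starts 2 to 4 clicks (1.0 to 2.1) anticlockwise of 0. The loose body may turn along some 10 degrees in its play: go by this angle.
- shackle (a joint): How far the shackle is drawn out along the padlock's +x, m: 0 shut, 0.028 fully out at a hard stop. It slides stiffly (3 N plus 8 N per m/s), stays where it is left and does not swing. Hooked on the staple, it is drawn by pulling the body away from the staple along the padlock's -x.
- bow_centre (a point): Centre of the shackle's half-round bow, 13 mm above the padlock's underside, at x = 44 mm in the padlock's frame when shut, 72 mm when out; padlock's axes. The shackle is 7 mm rod: bow of 14 mm centreline radius on its +x side, legs running back along -x at y = -14 mm (long, stays in the body) and y = +14 mm (short, comes free).
- short_leg_tip (a point): Tip of the shackle's short leg, moving with the shackle; padlock's axes. In the padlock's frame at x = 14 mm (inside the body) when shut, x = 42 mm, y = +14 mm when fully out, then 20 mm clear of the body's edge: there the staple's bar can pass out of the shackle.
- holddown: Fixed steel hold-down. Origin on the worktop midway between the staple's legs; z up. The padlock lies on the -y side; free bench on the -y, -x and +x sides. The staple stands on a 60 (x) by 54 (y) by 3 mm plate, in the slot of the bar's tab (30 by 47 mm, top 6 mm up). The bar, 30 mm wide, hinged at y = 300 mm, rises from y = 22 mm and crosses the green case (34 mm high, from y = 85 mm).
- staple_outer_leg (a point): Axis of the staple's outer leg, 13 mm up; hold-down's axes, at its y = -12 mm. The staple is an upright hoop of 6 mm bar, legs 24 mm apart along y (18 mm clear between), its top bar from 36 to 42 mm above the worktop. The shackle passes between the legs along x, with the outer leg inside its bow.
- staple_inner_leg (a point): Axis of the inner leg, at y = +12 mm of the hold-down. To unhook the open shackle: keep the outer leg in the middle of the bow, yaw the padlock about it a quarter turn clockwise, body swinging to the -x side; raise it 10 mm so that the body clears plate and tab; push it in +x, 38 mm, till the short leg's tip has passed between the legs; slide it off in -y or lift.
- tape_roll: Bystander: roll of paper tape, 62 mm across, 19 mm high, lying flat. Origin: centre of the underside.
- timer: Bystander: lab timer, 58 by 62 by 21 mm. Origin: centre of the underside.
- small_jar: Bystander: small glass jar with screw lid, 47 mm across, 43 mm high. Origin: centre of the underside.
- haemostat: Bystander: steel haemostat lying flat, 57 by 146 by 7 mm, long along its y. Origin: centre of the underside.
Not all that is in view belongs to the job. What is shaped like the padlock but blue or red is not meant.

How it is judged:
By the outcome, as a careful person would: the job done as asked, in the order asked, and still so for the second after the job is handed in, while the arm keeps its last pose, push and grip.
It also fails if it takes over 67 s, if anything falls off the work surface, if the arm or the gripper's body presses on something with over 40 N, if the wrist force passes 120 N, or if a joint passes its speed limit or range.

ROBOT

A 6-joint arm with a two-finger parallel gripper is mounted at the origin on a cart in front of the work surface, level with it; the furniture and walls round the work are solid. World frame = base frame: x ahead of the robot, y to its left, z up, the work surface at z = 0. Lengths are in m, angles in rad, forces in N, time in s.
With the tool pointing down it reaches from about 0.35 to 0.975 m from the base axis. Payload 7.1 kg.
Tool frame: the origin (TCP) lies on the centre line of the jaws, within the pads' length; the fingertips stand 25 mm ahead of it and the grasp point (between the pads) lies 6 mm ahead of it; z points along the fingers, y is the line along which they close (so a half turn about z gives the same grasp; the last joint's range is limited). The gripper opens to 88 mm and grips with 3 to 60 N. Pads are 20 mm wide; open, the fingers measure 115 mm over their backs; the gripper's body (75 mm by 178 mm) begins 61 mm behind the grasp point.
Start: joints at [-1.321, 0.423, 1.63, -0, 1.089, -0.019], TCP at [0.166, -0.603, 0.248] pointing down, gripper open.
Joint ranges: [-3, 3], [-0.9, 2.11], [0.09, 2.58], [-1.31, 4.45], [0.11, 2.69], [-2.54, 2.54]. Speed limits (rad/s): [2.39, 2.39, 3.01, 3.14, 3.14, 3.14].

INTERFACE

Orientations are given as a rotation vector (axis times angle).
In Python, from plant import robot gives the robot as it stands.
- The arm moves only by the tool jog_arm, never from a script. Its arguments are lists of equal length, an entry for each row: "xyz": the shift along the tool's x, y, z in units of 0.25 m (1.0 is 0.25 m), a list of three; "rot": the turn, a rotation vector about the tool's x, y, z in units of 120 degrees (1.0 is 120 degrees), a list of three. In form: {"xyz": [[x, y, z], ...], "rot": [[rx, ry, rz], ...]}. A call has 1 to 20 rows; each row shifts and turns the commanded pose from where the row before left it, along the tool's axes as they then stand; what a row does not reach is not made up. A row lasts 1/12 s, in which the tool goes at most 41.7 mm and 7.16 degrees, less where a joint would pass 70% of its speed; a pose out of reach is approached as far as the arm can. A call with a number of a shift or a turn outside -1 to 1 is refused whole. A call with a gripper value outside its range is refused whole. "fingers" is the opening, from 0 (shut) to 1 (fully open), set as the call begins (left out, the last holds). The fingers move at their own pace and stop on an object; "force" is the grip in N (left out, the last holds). Time passes only in rows, so rows that do not move let the fingers close. It gives the time, the measured TCP pose, the force, the opening and the grip force at its end, in the units of the state.
- robot.sense(): the state, without advancing time (a new reading comes with each control period).
- robot.camera(name): name is "scene" or "top"; returns a dict with "pixels" (480x640x3 uint8, blue, green, red), "K" (3x3 intrinsics, pixels), "origin" and "attitude" of the camera in the world. Camera axes: x right, y down, z forward; pixel columns grow to the right and rows downward; lengths in m; the calibration is good to about 2 mm. A picture is of the moment at which its call begins. There is no depth.
- robot.hand_in(): hands the job in; it is judged then, once.
The state is a dict: "time_s": time; "joints": joint angles; "joint_velocities": joint speeds; "tau": joint torques, N m; "ee_pos": TCP position; "tcp_rot": TCP orientation; "contact_force": force on the tool from outside, world axes, zero at the start; "moment": the same for the moment, N m; "opening": opening from 0.0 (shut) to 1.0 (fully open); "grip_force": force on a finger pad.
Only numpy, scipy, OpenCV 4.12 (cv2) and the standard library are available. Lean on these libraries where they do the work, as an engineer would, in place of code of your own. Each camera call takes 0.05 s, during which the arm holds its last target. There are 200 camera calls.

## Working session

There is one attempt and no reset: what is moved stays moved. The work goes in short steps, Python scripts to look and compute and a tool call to move; the robot and the scene stay as the last step left them, time stands still between calls to the robot, and variables do not carry over. Pictures are saved under pics/ and viewed, at most 10 in all, crops included, and the job is handed in when it is done.

Besides the shell and the picture viewer there is one more tool, called after "Call:" as name(argument=value, ...), one argument or row to a line, values as JSON. jog_arm: Moves the arm, as the interface text tells. Its arguments: {"type":"object","properties":{"xyz":{"type":"array","items":{"type":"array","items":{"type":"number"}}},"rot":{"type":"array","items":{"type":"array","items":{"type":"number"}}},"fingers":{"type":"number"},"force":{"type":"number"}},"required":["xyz","rot"]}

```bash
mkdir -p pics; ls
python3 - <<'E'
from plant import robot
import cv2
for n in("scene","top"):
    c=robot.camera(n); cv2.imwrite(f"pics/{n}0.png",c["pixels"]); print(n,c["K"],c["origin"],c["attitude"])
print(robot.sense())
E
```

```text
pics
scene [[545.51722773   0.         320.91628244]
 [  0.         545.51722773 239.45826092]
 [  0.           0.           1.        ]] [-0.15064474 -0.695768    0.47663977] [-1.86468796  0.78498674 -0.54276023]
top [[508.90471108   0.         317.84525516]
 [  0.         508.90471108 240.49316857]
 [  0.           0.           1.        ]] [ 0.33541293 -0.04410246  0.90488705] [-1.9650567   2.26348319 -0.22749757]
{'time_s': 0.1, 'joints': array([-1.32100059e+00,  4.23755264e-01,  1.63059938e+00, -5.09131354e-05,
        1.08862654e+00, -1.89944900e-02]), 'joint_velocities': array([ 1.37550463e-03, -2.69419445e-03, -5.39809411e-04,  5.66519758e-05,
       -9.50024586e-04,  3.05353581e-04]), 'tau': array([-1.03397466e-03, -5.45618498e+01, -2.74323070e+01,  6.44797878e-02,
        1.88147515e-02, -4.82584733e-05]), 'ee_pos': array([ 0.16587761, -0.60209733,  0.24699071]), 'tcp_rot': array([-3.11189683e+00, -4.20797505e-01,  3.21360610e-04]), 'contact_force': array([-0.16978054,  0.53171235,  0.41259089]), 'moment': array([-0.00179938, -0.04097987, -0.01865172]), 'grip_force': 0.0, 'opening': 1.0024725989468954}
```

View pics/top0.png

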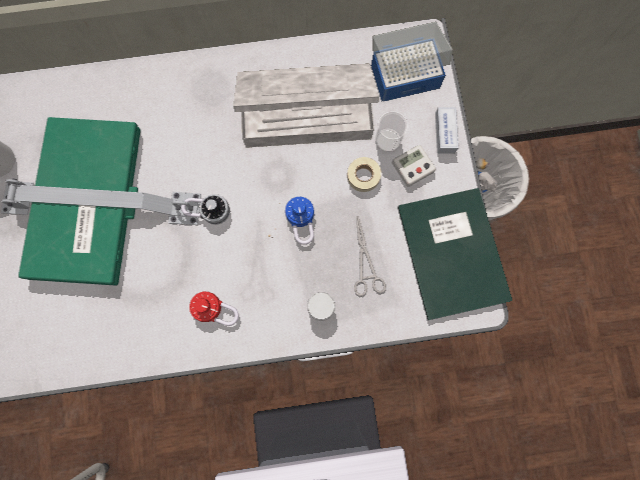

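View pics/scene0.png

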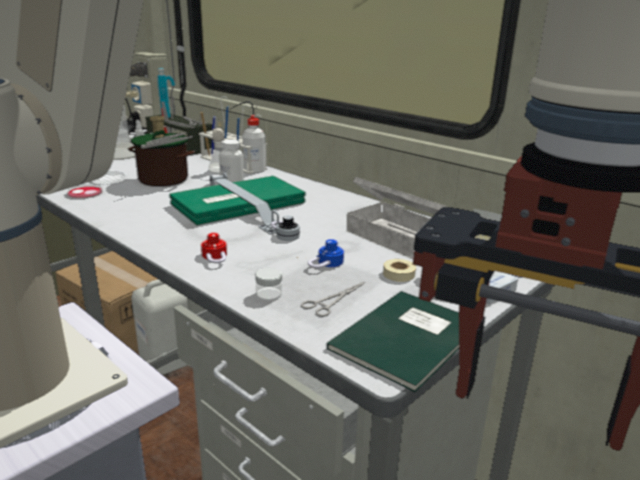

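The top view shows three padlock shapes: black/steel at (214,208), hooked at the hold-down, blue at (300,211) and red at (206,306). The steel one fits, being steel with a black dial and hooked on the staple. I'll confirm it in a crop.

```bash
cat > h.py <<'E'
import numpy as np, cv2
from scipy.spatial.transform import Rotation as R
from plant import robot
def ray(c,u,v):
    d=R.from_rotvec(c["attitude"]).as_matrix()@np.linalg.inv(c["K"])@[u,v,1.]
    return np.array(c["origin"]),d
def onz(c,u,v,z):
    o,d=ray(c,u,v); return (o+d*(z-o[2])/d[2])
def proj(c,p):
    q=R.from_rotvec(c["attitude"]).as_matrix().T@(np.array(p)-c["origin"]); q=c["K"]@q; return q[:2]/q[2]
E
python3 - <<'E'
from h import *
c=robot.camera("top"); im=c["pixels"]
cv2.imwrite("pics/crop1.png",cv2.resize(im[180:236,160:240],None,fx=10,fy=10,interpolation=cv2.INTER_CUBIC))
dk=(im.max(2)<70).astype(np.uint8)[180:236,190:240]
n,l,s,ce=cv2.connectedComponentsWithStats(dk)
for i in range(1,n):
    if s[i,4]>20: print(s[i],ce[i]+[190,180])
for u,v,z in[(214,208,.03),(186,197,.039),(206,306,.03),(300,211,.03),(196,193,.003),(136,188,.034)]: print(u,v,onz(c,u,v,z))
E
```

```text
[ 12  16  23  23 260] [213.91923077 208.21153846]
214 208 [0.59873651 0.10816085 0.03      ]
186 197 [0.62308044 0.15368884 0.039     ]
206 306 [0.42787847 0.13895679 0.03      ]
300 211 [ 0.57168594 -0.0426632   0.03      ]
196 193 [0.6400901  0.14293898 0.003     ]
136 188 [0.65403603 0.24190405 0.034     ]
```

View pics/crop1.png

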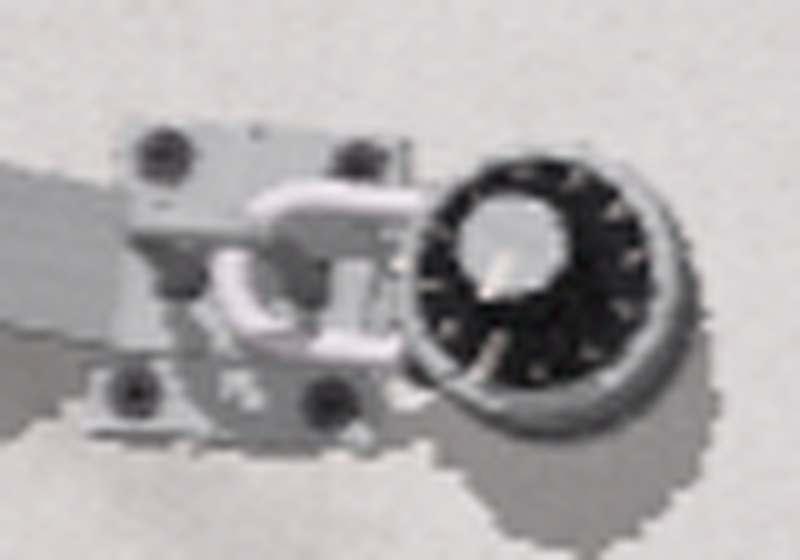

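Confirmed: steel body with a black dial, hooked on the staple. In the crop the long mark at (490,350) sits about 60° anticlockwise of the index side (left), so roughly 2 clicks. Next, the geometry.

Run:
```python
from h import *
c=robot.camera("top"); P=lambda u,v,z:onz(c,160+u/10-.45,180+v/10-.45,z)[:2]*1000
s=[P(165,155,.005),P(362,158,.005),P(135,392,.005),P(330,402,.005)]
print("screws",s,"mean",np.mean(s,0))
d=(s[0]+s[2]-s[1]-s[3]); print("hd y axis yaw",np.degrees(np.arctan2(d[1],d[0])), "spacings",np.linalg.norm(s[0]-s[1]),np.linalg.norm(s[0]-s[2]))
im=c["pixels"]; 
# dial disc: ellipse of dark+everything inside hull
dk=(im[180:236,190:240].max(2)<75).astype(np.uint8)
k=max(cv2.findContours(dk,cv2.RETR_EXTERNAL,cv2.CHAIN_APPROX_NONE)[0],key=cv2.contourArea)
(e,ax,an)=cv2.fitEllipse(cv2.convexHull(k)); u,v=e[0]+190,e[1]+180
ctr=onz(c,u,v,.029)[:2]*1000; print("dial",u,v,ax,ctr)
kn=P(514,245,.046); print("knob top centre",kn)
for n,(a,b) in dict(mark_out=(487,375),mark_in=(500,340),index=(400,265)).items():
    q=P(a,b,.028)-ctr; print(n,q,np.linalg.norm(q),np.degrees(np.arctan2(q[1],q[0])))
bow=[P(225,275,.013)];print("bow tip",bow, "legs",P(415,200,.013),P(395,350,.013))
```

```text
screws [array([640.68408119, 179.27615639]), array([634.9905862 , 143.39550691]), array([596.59996751, 188.49010607]), array([589.71404178, 153.4345662 ])] mean [615.49716917 166.14908389]
hd y axis yaw 79.94403387758292 spacings 36.32955948343114 45.03671776893123
dial 213.0466136932373 207.16082954406738 (22.057903289794922, 22.761770248413086) [600.81860002 109.8647714 ]
knob top centre [601.79745998 109.95413259]
mark_out [-16.61270693  10.4222576 ] 19.611361121114708 147.8972127754531
mark_in [-10.54155911   7.50640267] 12.941041284086635 144.54620321733523
index [ 5.74792045 23.84713393] 24.530071064063367 76.44837532734444
bow tip [array([613.81481216, 168.40884117])] legs [623.03497406 132.89957304] [595.45624485 139.14191388]
```

Call:
jog_arm(
  xyz=[
    [0.115,-0.108,0],
    [0.115,-0.108,0],
    [0.115,-0.108,0],
    [0.115,-0.108,0],
    [0.115,-0.108,0],
    [0.115,-0.108,0],
    [0.115,-0.108,0],
    [0.115,-0.108,0],
    [0.115,-0.108,0],
    [0.115,-0.108,0],
    [0.115,-0.108,0],
    [0.115,-0.108,0],
    [0.115,-0.108,0],
    [0.115,-0.108,0],
    [0.115,-0.108,0],
    [0.115,-0.108,0],
    [0.115,-0.108,0],
    [0.115,-0.108,0],
    [0.115,-0.108,0],
    [0.115,-0.108,0],
  ],
  rot=[
    [0,0,0],
    [0,0,0],
    [0,0,0],
    [0,0,0],
    [0,0,0],
    [0,0,0],
    [0,0,0],
    [0,0,0],
    [0,0,0],
    [0,0,0],
    [0,0,0],
    [0,0,0],
    [0,0,0],
    [0,0,0],
    [0,0,0],
    [0,0,0],
    [0,0,0],
    [0,0,0],
    [0,0,0],
    [0,0,0],
  ],
  fingers=0.5,
  force=15,
)

```text
time_s: 1.87
ee_pos: [0.5775, 0.0728, 0.2476]
tcp_rot: [3.113, 0.422, -0.0]
contact_force: [1.2, -0.8, -0.7]
opening: 0.502
grip_force: 0.0
```

Call:
jog_arm(
  xyz=[
    [0,0,0],
    [0,0,0.04],
    [0,0,0.04],
    [0,0,0.04],
    [0,0,0.04],
    [0,0,0.04],
    [0,0,0.04],
    [0,0,0.04],
    [0,0,0.04],
    [0,0,0.04],
    [0,0,0.04],
    [0,0,0],
    [0,0,0],
    [0,0,0],
  ],
  rot=[
    [0,0,0],
    [0,0,-0.0588],
    [0,0,-0.0588],
    [0,0,-0.0588],
    [0,0,-0.0588],
    [0,0,-0.0588],
    [0,0,-0.0588],
    [0,0,-0.0588],
    [0,0,-0.0588],
    [0,0,-0.0588],
    [0,0,-0.0588],
    [0,0,-0.0588],
    [0,0,-0.0588],
    [0,0,0],
  ],
)

```text
time_s: 3.03
ee_pos: [0.5766, 0.0705, 0.1473]
tcp_rot: [-2.012, -2.412, 0.001]
contact_force: [-0.4, -0.7, -0.5]
opening: 0.499
grip_force: 0.0
```

```bash
cat >> h.py <<'E'
def to(x,y,z,yaw=None):
    s=robot.sense(); M=R.from_rotvec(s["tcp_rot"]).as_matrix(); p=np.array(s["ee_pos"])
    cur=np.degrees(np.arctan2(M[1,0],M[0,0]))
    print("t",round(s["time_s"],2),"pos",p.round(4),"yaw",cur.round(2),"tilt",M[:,2].round(3),"open mm",s["opening"]*88,"F",np.round(s["contact_force"],1),"grip",s["grip_force"])
    print("units",(M.T@(np.array([x,y,z])-p)/.25).round(4), "rotz", None if yaw is None else round(-(yaw-cur)/120,4))
E
python3 -c "
from h import *
to(.601,.110,.057,100)"
```

```text
t 3.03 pos [0.5766 0.0705 0.1473] yaw 100.32 tilt [-0.001 -0.    -1.   ] open mm 43.904814027353524 F [-0.4 -0.7 -0.5] grip 0.0
units [0.1379 0.1246 0.361 ] rotz 0.0027
```

Call:
jog_arm(
  xyz=[
    [0.046,0.0415,0],
    [0.046,0.0415,0],
    [0.046,0.0415,0],
    [0,0,0.06],
    [0,0,0.06],
    [0,0,0.06],
    [0,0,0.06],
    [0,0,0.04],
    [0,0,0.04],
    [0,0,0.041],
    [0,0,0],
    [0,0,0],
  ],
  rot=[
    [0,0,0],
    [0,0,0],
    [0,0,0],
    [0,0,0],
    [0,0,0],
    [0,0,0],
    [0,0,0],
    [0,0,0],
    [0,0,0],
    [0,0,0],
    [0,0,0],
    [0,0,0],
  ],
)

```text
time_s: 4.03
ee_pos: [0.6015, 0.1104, 0.057]
tcp_rot: [-2.018, -2.407, 0.001]
contact_force: [0.3, -1.3, 0.4]
opening: 0.502
grip_force: 0.0
```

Call:
jog_arm(
  xyz=[
    [0,0,0],
    [0,0,0],
    [0,0,0],
    [0,0,0],
    [0,0,0],
    [0,0,0],
  ],
  rot=[
    [0,0,0],
    [0,0,0],
    [0,0,0],
    [0,0,0],
    [0,0,0],
    [0,0,0],
  ],
  fingers=0.15,
  force=12,
)

```text
time_s: 4.53
ee_pos: [0.6027, 0.1103, 0.0582]
tcp_rot: [2.017, 2.406, 0.003]
contact_force: [2.8, -0.2, 3.5]
opening: 0.26
grip_force: 12.0
```

```bash
python3 -c "
from h import *
to(.601,.110,.057,100)
c=robot.camera('top'); cv2.imwrite('pics/crop2.png',cv2.resize(c['pixels'][170:245,150:250],None,fx=8,fy=8,interpolation=cv2.INTER_CUBIC))"
```

```text
t 4.53 pos [0.6027 0.1103 0.0582] yaw 100.07 tilt [ 0.002  0.    -1.   ] open mm 22.84275716434114 F [ 2.8 -0.2  3.5] grip 12.000155746936798
units [ 0.0002 -0.0068  0.0049] rotz 0.0006
```

View pics/crop2.png

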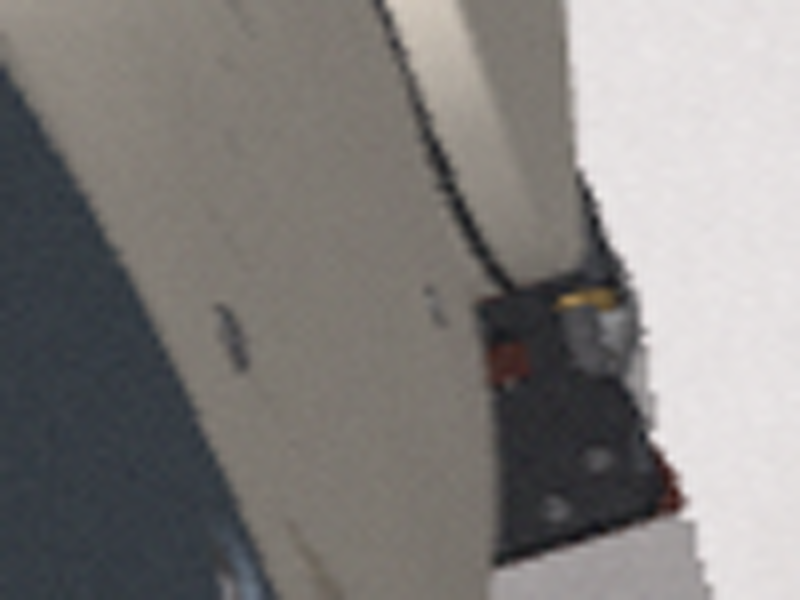

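The arm blocks the view (grey links cover the whole crop). The knob is gripped at about 23 mm. Turning clockwise 2 clicks.

Call:
jog_arm(
  xyz=[
    [0,0,0],
    [0,0,0],
    [0,0,0],
    [0,0,0],
    [0,0,0],
    [0,0,0],
    [0,0,0],
    [0,0,0],
    [0,0,0],
    [0,0,0],
  ],
  rot=[
    [0,0,0.025],
    [0,0,0.025],
    [0,0,0.025],
    [0,0,0.025],
    [0,0,0.025],
    [0,0,0.025],
    [0,0,0.025],
    [0,0,0.025],
    [0,0,0.025],
    [0,0,0.025],
  ],
)

```text
time_s: 5.42
ee_pos: [0.6025, 0.1102, 0.0582]
tcp_rot: [2.574, 1.8, 0.003]
contact_force: [2.4, -0.2, 4.0]
opening: 0.265
grip_force: 12.0
```

```bash
python3 -c "
from h import *
to(.601,.110,.057,100); print(robot.sense()['moment'])"
```

```text
t 5.42 pos [0.6025 0.1102 0.0582] yaw 69.92 tilt [ 0.002  0.    -1.   ] open mm 23.36316557381844 F [ 2.4 -0.2  4. ] grip 11.998601853847504
units [-0.0028 -0.0052  0.0047] rotz -0.2506
[-0.10578124 -0.42186384 -0.04191318]
```

Call:
jog_arm(
  xyz=[
    [0,0,0],
    [0,0,0],
    [0,0,0],
    [0,0,0],
    [0,0,0],
    [0,0,0],
    [0,0,0],
    [0,0,0],
    [0,0,0],
    [0,0,0],
    [0,0,0],
    [0,0,0],
  ],
  rot=[
    [0,0,0.025],
    [0,0,0.025],
    [0,0,0.025],
    [0,0,0.025],
    [0,0,0.025],
    [0,0,0.025],
    [0,0,0.025],
    [0,0,0.025],
    [0,0,0.025],
    [0,0,0.025],
    [0,0,0],
    [0,0,0],
  ],
)

```text
time_s: 6.42
ee_pos: [0.6024, 0.1103, 0.0582]
tcp_rot: [2.951, 1.078, 0.003]
contact_force: [1.8, -0.0, 5.5]
opening: 0.268
grip_force: 12.0
```

```bash
python3 -c "
from h import *
to(.601,.110,.057,100); print(robot.sense()['moment'])"
```

```text
t 6.42 pos [0.6024 0.1103 0.0582] yaw 40.13 tilt [ 0.002  0.    -1.   ] open mm 23.620786862954112 F [ 1.8 -0.   5.5] grip 12.00123980641365
units [-0.005  -0.0026  0.0047] rotz -0.4989
[ 0.00219767 -0.36604967 -0.0508446 ]
```

Call:
jog_arm(
  xyz=[
    [0,0,0],
    [0,0,0],
    [0,0,0],
    [0,0,-0.06],
    [0,0,-0.1],
    [0,0,-0.12],
    [0,0,-0.1],
    [-0.16,0,0],
    [-0.16,0,0],
    [-0.16,0,0],
    [-0.16,0,0],
    [-0.16,0,0],
    [-0.16,0,0],
    [0,0,0],
  ],
  rot=[
    [0,0,0],
    [0,0,0],
    [0,0,0],
    [0,0,0],
    [0,0,0],
    [0,0,0],
    [0,0,0],
    [0,0,0],
    [0,0,0],
    [0,0,0],
    [0,0,0],
    [0,0,0],
    [0,0,0],
    [0,0,0],
  ],
  fingers=0.5,
)

```text
time_s: 7.58
ee_pos: [0.4108, -0.0463, 0.1514]
tcp_rot: [-2.95, -1.072, 0.011]
contact_force: [-0.1, -0.1, -0.9]
opening: 0.501
grip_force: 0.0
```

```bash
python3 -c "
from h import *
to(.601,.110,.057,100)
c=robot.camera('top'); cv2.imwrite('pics/crop3.png',cv2.resize(c['pixels'][180:236,160:240],None,fx=10,fy=10,interpolation=cv2.INTER_CUBIC))"
```

```text
t 7.58 pos [ 0.4108 -0.0463  0.1514] yaw 39.96 tilt [-0.007  0.    -1.   ] open mm 44.098661057741126 F [-0.1 -0.1 -0.9] grip 0.0
units [0.9867 0.0114 0.3721] rotz -0.5003
```

View pics/crop3.png

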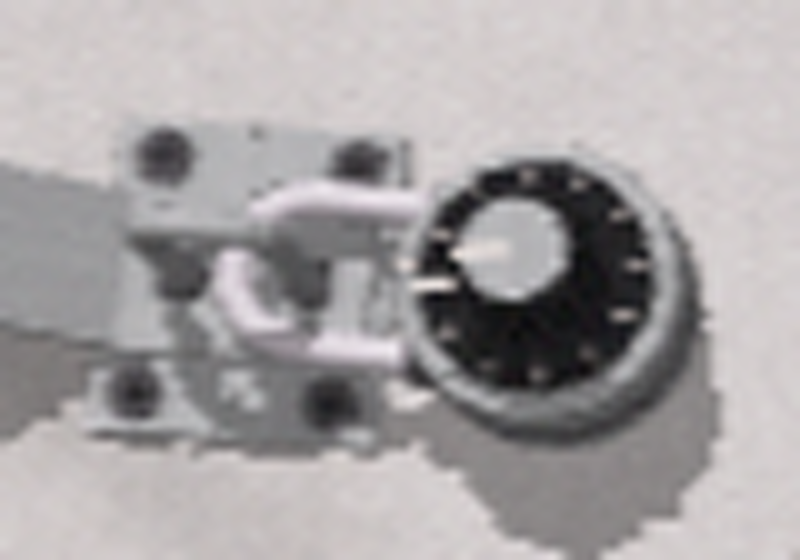

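Run:
```python
from h import *
c=robot.camera("top"); im=c["pixels"]; P=lambda u,v,z:onz(c,160+u/10-.45,180+v/10-.45,z)[:2]*1000
ang=lambda q:np.degrees(np.arctan2(q[1],q[0])).round(1)
k=max(cv2.findContours((im[180:236,190:240].max(2)<90).astype(np.uint8),cv2.RETR_EXTERNAL,cv2.CHAIN_APPROX_NONE)[0],key=cv2.contourArea)
e=cv2.fitEllipse(cv2.convexHull(k))[0]; ctr=onz(c,e[0]+190,e[1]+180,.029)[:2]*1000
# ticks: centroid of ring ticks gives another centre
t=[(530,177),(578,183),(622,214),(637,264),(622,314),(588,354),(540,373),(487,367),(448,331),(441,234)]
W=np.array([P(u,v,.029) for u,v in t]);A=np.c_[2*W,np.ones(10)];s=np.linalg.lstsq(A,(W**2).sum(1),rcond=None)[0]
c2=s[:2];print("centres",ctr,c2,"r",np.linalg.norm(W-c2,axis=1).round(1)); print("tick ang",[ang(w-c2) for w in W])
for cc in(ctr,c2): print("mark",ang(P(432,284,.029)-cc),"index",ang(P(405,263,.026)-cc), np.linalg.norm(P(405,263,.026)-cc))
print("knob line",ang(P(455,255,.046)-P(510,245,.046)))
g=im[195:220,196:206].min(2); print(g)
```

```text
centres [600.49546033 109.58245458] [601.33826323 110.09340081] r [17.9 18.3 18.9 18.5 17.7 18.1 18.4 18.8 18.2 18.3]
tick ang [np.float64(-3.7), np.float64(-31.6), np.float64(-62.5), np.float64(-92.7), np.float64(-123.0), np.float64(-153.2), np.float64(178.0), np.float64(148.3), np.float64(117.6), np.float64(58.4)]
mark 85.5 index 73.6 24.610302139812656
mark 88.0 index 75.2 23.891881698125488
knob line 92.6
[[ 71  80  99 155 147 187 207 209 212 209]
 [ 55  79 116 161 145 182 204 204 205 204]
 [ 64  80 134 176 142 179 203 207 206 197]
 [145 133 160 175 133 180 205 180 180 187]
 [223 224 223 221 220 217 201 170 179 128]
 [201 205 209 210 213 214 200 161  93  37]
 [132 136 148 153 163 171 176 126  55  31]
 [109 100 125 124 128 168 161  94  43  36]
 [119 107 153 155 169 181 120 128 136  89]
 [114 107 111 113 168 163  92  36  31 103]
 [117 110 115 138 170 138  68  34  34 188]
 [179 138 111 154 207 146  45  43  34  35]
 [179 137 128 120 158 125  81  88  86  63]
 [163 126 157 153 167 212 220 221 206 124]
 [162 130 158 150 166 138  73  38  39  33]
 [152 159 174 151 168 128  56  28  31  35]
 [156 167 171 157 173 159  97  35  36  34]
 [142 160 156 130 159 176 117  39  72  65]
 [176 171 154 166 168 169 135  91 119  86]
 [220 222 223 217 161 155 177 125  58  36]
 [207 210 212 213 149 123 166 177 119  42]
 [138 145 154 164 117  65 136 174 182 118]
 [109 127 121 128  91  53  64 135 137 119]
 [116 118 152 193 158  99  76  84 156 179]
 [104 112 155 190 201 203 205 150 100 134]]
```

Run:
```python
from h import *
c=robot.camera("top"); s=robot.camera("scene")
cv2.imwrite("pics/s.png",s["pixels"])
im=c["pixels"].astype(float)
a=cv2.resize(c["pixels"][190:222,178:228],None,fx=16,fy=12 if 0 else 16,interpolation=cv2.INTER_LANCZOS4)[:300]
b=cv2.resize(s["pixels"][205:255,250:316],None,fx=12,fy=12,interpolation=cv2.INTER_LANCZOS4)[150:450]
a=cv2.resize(c["pixels"][194:219,178:228],(800,400),interpolation=cv2.INTER_LANCZOS4)
b=cv2.resize(s["pixels"][218:243,260:360][:, :100],(800,200),interpolation=cv2.INTER_LANCZOS4)
cv2.imwrite("pics/crop4.png",np.vstack([a,b]))
# body centre seen at z=.013 and predicted bow tip pixel for yaws
for yw in(66,76,88):
    t=np.radians(yw);x=np.array([np.cos(t),np.sin(t)]);y=np.array([-x[1],x[0]]);o=np.array([.6012,.110])
    f=lambda px,py,z:((proj(c,[*(o+px*x+py*y),z])-[178,194])*16+8).round()
    print(yw,"index",f(.0245,0,.026),"bowtip",f(.058,0,.0165),"legs at x.032:",f(.032,-.014,.0165),f(.032,.014,.0165))
```

```text
66 index [365. 165.] bowtip [104. 109.] legs at x.032: [361.  56.] [282. 285.]
76 index [356. 201.] bowtip [ 82. 194.] legs at x.032: [328.  98.] [291. 336.]
88 index [354. 245.] bowtip [ 77. 298.] legs at x.032: [300. 155.] [314. 394.]
```

View pics/crop4.png

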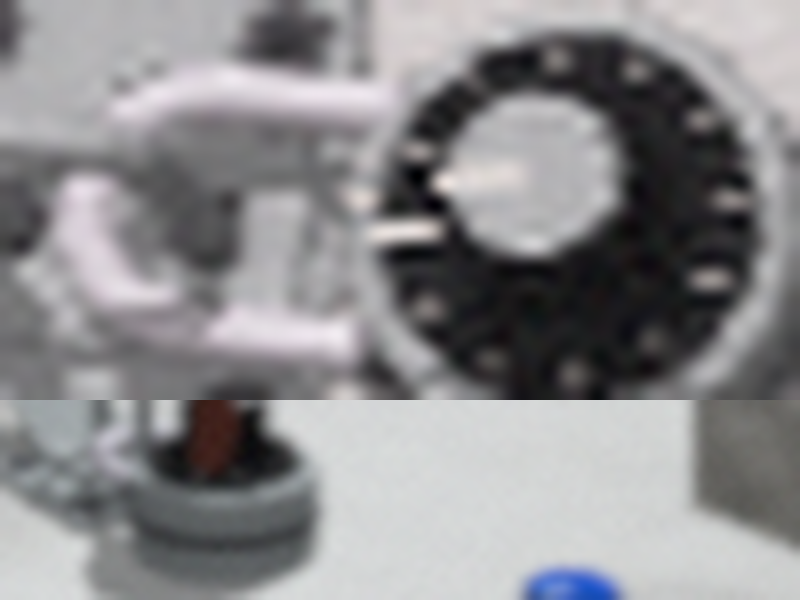

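The dial mark at (405,232) is about 11° anticlockwise of the index at (360,197). The shackle also gives the body's yaw as about 76°. So the dial is not quite home. I'll grip the knob again and turn it on.

Call:
jog_arm(
  xyz=[
    [0.16,0.004,0],
    [0.16,0.004,0],
    [0.16,0.003,0],
    [0.16,0,0],
    [0.16,0,0],
    [0.16,0,0],
    [0.027,0,0],
    [0,0,0.1],
    [0,0,0.1],
    [0,0,0.08],
    [0,0,0.05],
    [0,0,0.03],
    [0,0,0],
    [0,0,0],
  ],
  rot=[
    [0,0,0],
    [0,0,0],
    [0,0,0],
    [0,0,0],
    [0,0,0],
    [0,0,0],
    [0,0,0],
    [0,0,0],
    [0,0,0],
    [0,0,0],
    [0,0,0],
    [0,0,0],
    [0,0,0],
    [0,0,0],
  ],
)

```text
time_s: 8.95
ee_pos: [0.6088, 0.1127, 0.0626]
tcp_rot: [2.951, 1.077, 0.0]
contact_force: [-0.7, 0.4, 1.0]
opening: 0.496
grip_force: 0.0
```

Call:
jog_arm(
  xyz=[
    [0,0,0],
    [0,0,0],
    [0,0,0],
    [0,0,0],
    [0,0,0],
    [0,0,0],
  ],
  rot=[
    [0,0,0],
    [0,0,0],
    [0,0,0],
    [0,0,0],
    [0,0,0],
    [0,0,0],
  ],
  fingers=0.15,
  force=12,
)

```text
time_s: 9.45
ee_pos: [0.6085, 0.1128, 0.0634]
tcp_rot: [-2.951, -1.076, -0.001]
contact_force: [-2.0, 2.1, 6.4]
opening: 0.264
grip_force: 12.0
```

```bash
python3 -c "
from h import *
to(.601,.110,.057,40); print(robot.sense()['moment'])"
```

```text
t 9.45 pos [0.6085 0.1128 0.0634] yaw 40.07 tilt [ 0.     0.001 -1.   ] open mm 23.218338404025815 F [-2.   2.1  6.4] grip 12.006161659955978
units [-0.0303 -0.0108  0.0255] rotz 0.0005
[ 0.44348837  0.53923723 -0.08729608]
```

Call:
jog_arm(
  xyz=[
    [0,0,0],
    [0,0,0],
    [0,0,0],
    [0,0,0],
    [0,0,0],
    [0,0,0],
  ],
  rot=[
    [0,0,0.024],
    [0,0,0.024],
    [0,0,0.024],
    [0,0,0.024],
    [0,0,0],
    [0,0,0],
  ],
)

```text
time_s: 9.95
ee_pos: [0.6091, 0.112, 0.0634]
tcp_rot: [3.044, 0.774, 0.002]
contact_force: [-1.7, -0.7, 6.3]
opening: 0.262
grip_force: 12.0
```

```bash
python3 -c "
from h import *
to(.601,.110,.057,40); print(robot.sense()['moment'])"
```

```text
t 9.95 pos [0.6091 0.112  0.0634] yaw 28.55 tilt [ 0.001 -0.    -1.   ] open mm 23.058397671092138 F [-1.7 -0.7  6.3] grip 12.00098142027855
units [-0.0324 -0.0084  0.0255] rotz -0.0954
[-0.25905006  0.18848624 -0.0141541 ]
```

Call:
jog_arm(
  xyz=[
    [0,0,0],
    [0,0,0],
    [0,0,0],
    [0,0,-0.06],
    [0,0,-0.1],
    [0,0,-0.12],
    [0,0,-0.1],
    [-0.16,0,0],
    [-0.16,0,0],
    [-0.16,0,0],
    [-0.16,0,0],
    [-0.16,0,0],
    [-0.16,0,0],
    [0,0,0],
  ],
  rot=[
    [0,0,0],
    [0,0,0],
    [0,0,0],
    [0,0,0],
    [0,0,0],
    [0,0,0],
    [0,0,0],
    [0,0,0],
    [0,0,0],
    [0,0,0],
    [0,0,0],
    [0,0,0],
    [0,0,0],
    [0,0,0],
  ],
  fingers=0.5,
)

```text
time_s: 11.12
ee_pos: [0.3897, -0.0038, 0.1564]
tcp_rot: [-3.043, -0.772, 0.012]
contact_force: [-1.2, -0.2, -0.5]
opening: 0.502
grip_force: 0.0
```

```bash
python3 -c "
from h import *
to(.601,.110,.057,100)
c=robot.camera('top'); cv2.imwrite('pics/crop5.png',cv2.resize(c['pixels'][194:224,178:228],None,fx=16,fy=16,interpolation=cv2.INTER_LANCZOS4))"
```

```text
t 11.12 pos [ 0.3897 -0.0038  0.1564] yaw 28.48 tilt [-0.008 -0.    -1.   ] open mm 44.21133342557882 F [-1.2 -0.2 -0.5] grip 0.0
units [0.9627 0.0045 0.3906] rotz -0.596
```

View pics/crop5.png

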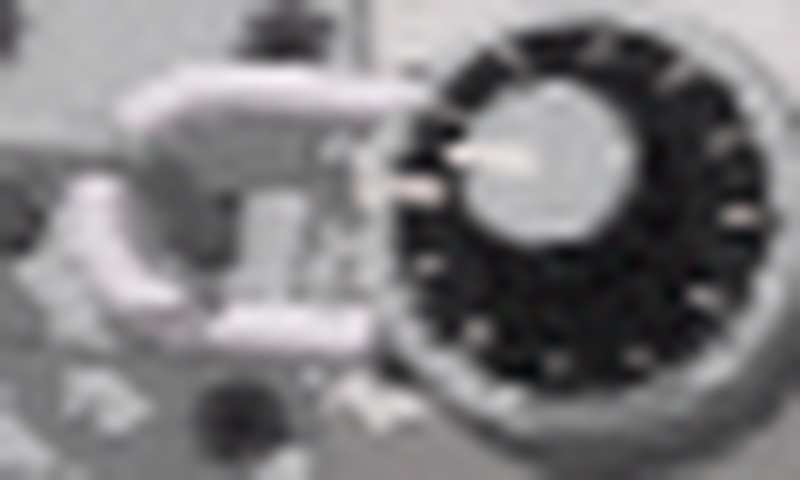

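The mark at (440,190) now runs straight into the index at (365,190), so the dial is home. Next I'll locate the body for the grasp.

Run:
```python
from h import *
c=robot.camera("top"); P=lambda u,v,z:onz(c,178+(u-8)/16,194+(v-8)/16,z)[:2]*1000
ang=lambda q:np.degrees(np.arctan2(q[1],q[0])).round(1)
t=[(512,52),(603,46),(678,72),(723,138),(740,215),(705,295),(640,357),(558,362),(478,333),(430,262),(450,108)]
W=np.array([P(u,v,.029) for u,v in t]);s=np.linalg.lstsq(np.c_[2*W,np.ones(11)],(W**2).sum(1),rcond=None)[0]
print("centre",s[:2],np.linalg.norm(W-s[:2],axis=1).round(1),"mark",ang(P(420,189,.029)-s[:2]),"index",ang(P(362,188,.026)-s[:2]))
print("legs dir",ang(P(85,205,.0165)-s[:2]),P(320,95,.0165),P(290,330,.0165))
C=s[:2]/1000; to(C[0],C[1],.10,76)
```

```text
centre [602.53134405 108.73513507] [19.2 18.3 18.5 17.6 18.3 18.1 19.4 18.4 18.3 17.5 18.3] mark 76.8 index 76.1
legs dir 78.8 [623.02643206 138.56492967] [596.09501304 144.46739621]
t 11.22 pos [ 0.3969 -0.0028  0.1577] yaw 28.46 tilt [ 0. -0. -1.] open mm 43.909033763891316 F [1.2 0.  0.5] grip 0.0
units [ 9.356e-01 -2.000e-04  2.310e-01] rotz -0.3961
```

Call:
jog_arm(
  xyz=[
    [0.16,0,0],
    [0.16,0,0],
    [0.16,0,0],
    [0.16,0,0],
    [0.16,0,0],
    [0.1356,0,0],
    [0,0,0],
    [0,0,0],
    [0,0,0.05],
    [0,0,0.05],
    [0,0,0.05],
    [0,0,0.05],
    [0,0,0],
    [0,0,0],
    [0,0,0],
    [0,0,0],
  ],
  rot=[
    [0,0,0],
    [0,0,0],
    [0,0,0],
    [0,0,0],
    [0,0,0],
    [0,0,0],
    [0,0,-0.05],
    [0,0,-0.05],
    [0,0,-0.05],
    [0,0,-0.05],
    [0,0,-0.05],
    [0,0,-0.05],
    [0,0,-0.05],
    [0,0,-0.05],
    [0,0,0],
    [0,0,0],
  ],
  fingers=0.8,
)

```text
time_s: 12.55
ee_pos: [0.6043, 0.1103, 0.1072]
tcp_rot: [2.468, 1.943, 0.001]
contact_force: [-0.1, -0.9, -0.1]
opening: 0.8
grip_force: 0.0
```

```bash
python3 -c "
from h import *
to(.6025,.1087,.030,76.5)"
```

```text
t 12.55 pos [0.6043 0.1103 0.1072] yaw 76.41 tilt [ 0.001  0.    -1.   ] open mm 70.43654927517221 F [-0.1 -0.9 -0.1] grip 0.0
units [-0.0081 -0.0056  0.309 ] rotz -0.0007
```

Call:
jog_arm(
  xyz=[
    [-0.008,-0.0055,0],
    [0,0,0.07],
    [0,0,0.07],
    [0,0,0.06],
    [0,0,0.05],
    [0,0,0.04],
    [0,0,0.018],
    [0,0,0],
    [0,0,0],
  ],
  rot=[
    [0,0,0],
    [0,0,0],
    [0,0,0],
    [0,0,0],
    [0,0,0],
    [0,0,0],
    [0,0,0],
    [0,0,0],
    [0,0,0],
  ],
)

```text
time_s: 13.3
ee_pos: [0.6016, 0.1079, 0.0306]
tcp_rot: [2.467, 1.946, 0.0]
contact_force: [0.5, 0.9, 0.4]
opening: 0.799
grip_force: 0.0
```

Call:
jog_arm(
  xyz=[
    [0,0,0],
    [0,0,0],
    [0,0,0],
    [0,0,0],
    [0,0,0],
    [0,0,0],
  ],
  rot=[
    [0,0,0],
    [0,0,0],
    [0,0,0],
    [0,0,0],
    [0,0,0],
    [0,0,0],
  ],
  fingers=0.4,
  force=40,
)

```text
time_s: 13.8
ee_pos: [0.6021, 0.1079, 0.0311]
tcp_rot: [2.466, 1.945, 0.002]
contact_force: [1.8, -0.6, 4.7]
opening: 0.582
grip_force: 40.0
```

```bash
python3 -c "
from h import *
to(.6025,.1087,.030,76.5)"
```

```text
t 13.8 pos [0.6021 0.1079 0.0311] yaw 76.55 tilt [ 0.002  0.    -1.   ] open mm 51.19915876856106 F [ 1.8 -0.6  4.7] grip 40.00257611274719
units [0.0033 0.0008 0.0046] rotz 0.0004
```

Call:
jog_arm(
  xyz=[
    [-0.008,0,-0.002],
    [-0.008,0,0],
    [-0.008,0,0],
    [-0.008,0,0],
    [-0.008,0,0],
    [-0.008,0,0],
  ],
  rot=[
    [0,0,0],
    [0,0,0],
    [0,0,0],
    [0,0,0],
    [0,0,0],
    [0,0,0],
  ],
)

```text
time_s: 14.3
ee_pos: [0.5989, 0.0971, 0.0311]
tcp_rot: [-2.466, -1.946, -0.003]
contact_force: [0.5, 7.3, 2.7]
opening: 0.582
grip_force: 40.0
```

Call:
jog_arm(
  xyz=[
    [-0.008,0,0],
    [-0.008,0,0],
    [-0.008,0,0],
    [-0.008,0,0],
    [-0.008,0,0],
  ],
  rot=[
    [0,0,0],
    [0,0,0],
    [0,0,0],
    [0,0,0],
    [0,0,0],
  ],
)

```text
time_s: 14.72
ee_pos: [0.5966, 0.0873, 0.0312]
tcp_rot: [-2.466, -1.946, -0.003]
contact_force: [0.3, 7.6, 3.7]
opening: 0.584
grip_force: 40.0
```

```bash
python3 -c "
from h import *
to(.6021,.1079,.031,76.5)"
```

```text
t 14.72 pos [0.5966 0.0873 0.0312] yaw 76.54 tilt [ 0.001  0.001 -1.   ] open mm 51.3940141566724 F [0.3 7.6 3.7] grip 40.00045716762543
units [0.0851 0.0022 0.0008] rotz 0.0004
```

Call:
jog_arm(
  xyz=[
    [-0.006,0,0],
    [-0.006,0,0],
    [-0.006,0,0],
    [-0.006,0,0],
    [-0.006,0,0],
  ],
  rot=[
    [0,0,0],
    [0,0,0],
    [0,0,0],
    [0,0,0],
    [0,0,0],
  ],
)

```text
time_s: 15.13
ee_pos: [0.5949, 0.0801, 0.0312]
tcp_rot: [-2.466, -1.946, -0.003]
contact_force: [1.2, 7.1, 2.5]
opening: 0.585
grip_force: 40.0
```

Call:
jog_arm(
  xyz=[
    [-0.005,0,0],
    [-0.005,0,0],
  ],
  rot=[
    [0,0,0],
    [0,0,0],
  ],
)

```text
time_s: 15.3
ee_pos: [0.5943, 0.0776, 0.0312]
tcp_rot: [-2.466, -1.946, -0.003]
contact_force: [0.7, 6.5, 2.6]
opening: 0.586
grip_force: 40.0
```

Call:
jog_arm(
  xyz=[
    [-0.005,0,0],
    [0,0,0],
  ],
  rot=[
    [0,0,0],
    [0,0,0],
  ],
)

```text
time_s: 15.47
ee_pos: [0.594, 0.0765, 0.0312]
tcp_rot: [-2.466, -1.945, -0.003]
contact_force: [1.2, 8.1, 2.5]
opening: 0.579
grip_force: 40.0
```

```bash
python3 -c "
from h import *
to(.6021,.1079,.031,76.5)"
```

```text
t 15.47 pos [0.594  0.0765 0.0312] yaw 76.53 tilt [ 0.001  0.001 -1.   ] open mm 50.98414358688746 F [1.2 8.1 2.5] grip 40.000407099723816
units [0.1296 0.0022 0.0009] rotz 0.0003
```

Call:
jog_arm(
  xyz=[
    [-0.004,0,0],
    [0,0,0],
  ],
  rot=[
    [0,0,0],
    [0,0,0],
  ],
)

```text
time_s: 15.63
ee_pos: [0.594, 0.0763, 0.0312]
tcp_rot: [-2.466, -1.945, -0.004]
contact_force: [2.4, 11.8, 1.2]
opening: 0.584
grip_force: 40.0
```

Call:
jog_arm(
  xyz=[
    [-0.004,0,0],
    [0,0,0],
  ],
  rot=[
    [0,0,0],
    [0,0,0],
  ],
)

```text
time_s: 15.8
ee_pos: [0.594, 0.076, 0.0312]
tcp_rot: [-2.466, -1.945, -0.006]
contact_force: [1.9, 16.1, 0.4]
opening: 0.588
grip_force: 40.0
```

Call:
jog_arm(
  xyz=[
    [-0.004,0,0],
    [0,0,0],
  ],
  rot=[
    [0,0,0],
    [0,0,0],
  ],
)

```text
time_s: 15.97
ee_pos: [0.594, 0.0758, 0.0312]
tcp_rot: [-2.466, -1.944, -0.007]
contact_force: [3.2, 20.9, 0.2]
opening: 0.583
grip_force: 40.0
```

The hard stop is at 20 N after 33 mm of travel, as expected. I'll back off to put the staple leg in the middle of the bow.

Call:
jog_arm(
  xyz=[
    [0.011,0,0],
    [0.011,0,0],
    [0.011,0,0],
    [0.011,0,-0.004],
    [0,0,-0.004],
    [0,0,0],
  ],
  rot=[
    [0,0,0],
    [0,0,0],
    [0,0,0],
    [0,0,0],
    [0,0,0],
    [0,0,0],
  ],
)

```text
time_s: 16.47
ee_pos: [0.5945, 0.0831, 0.0323]
tcp_rot: [-2.465, -1.945, 0.003]
contact_force: [0.8, -0.3, -3.7]
opening: 0.582
grip_force: 40.0
```

```bash
python3 -c "
from h import *
to(.594,.076,.033,-10)"
```

```text
t 16.47 pos [0.5945 0.0831 0.0323] yaw 76.55 tilt [-0.002 -0.    -1.   ] open mm 51.23543012666447 F [ 0.8 -0.3 -3.7] grip 39.99833643436432
units [-0.0282  0.0045 -0.0027] rotz 0.7213
```

Call:
jog_arm(
  xyz=[
    [0.0011,-0.0251,0],
    [0.0011,-0.0251,0],
    [0.0011,-0.0251,0],
    [0.0011,-0.0251,0],
    [0.0011,-0.0251,0],
    [0.0011,-0.0251,0],
    [0.0011,-0.0251,0],
    [0.0011,-0.0251,0],
    [0,0,0],
  ],
  rot=[
    [0,0,0.0417],
    [0,0,0.0417],
    [0,0,0.0417],
    [0,0,0.0417],
    [0,0,0.0417],
    [0,0,0.0417],
    [0,0,0.0417],
    [0,0,0.0417],
    [0,0,0],
  ],
)

```text
time_s: 17.22
ee_pos: [0.5528, 0.1108, 0.0323]
tcp_rot: [-2.984, -0.98, 0.004]
contact_force: [0.2, 0.8, -3.7]
opening: 0.585
grip_force: 40.0
```

```bash
python3 -c "
from h import *
to(.594,.076,.033,-10)
s=robot.sense();M=R.from_rotvec(s['tcp_rot']).as_matrix();print('bow',s['ee_pos']+M[:,0]*.072,robot.sense()['moment'])"
```

```text
t 17.22 pos [0.5528 0.1108 0.0323] yaw 36.37 tilt [-0.002 -0.    -1.   ] open mm 51.51547923794074 F [ 0.2  0.8 -3.7] grip 39.99947547912598
units [ 0.0501  0.2097 -0.0032] rotz 0.3865
bow [0.61078445 0.15347785 0.03214822] [-0.03079409 -0.00298275  0.01820037]
```

Call:
jog_arm(
  xyz=[
    [0.0012,-0.0259,0],
    [0.0012,-0.0259,0],
    [0.0012,-0.0259,0],
    [0.0012,-0.0259,0],
    [0.0012,-0.0259,0],
    [0.0012,-0.0259,0],
    [0.0012,-0.0259,0],
    [0.0012,-0.0259,0],
    [0.0012,-0.0259,0],
    [0,0,0],
  ],
  rot=[
    [0,0,0.043],
    [0,0,0.043],
    [0,0,0.043],
    [0,0,0.043],
    [0,0,0.043],
    [0,0,0.043],
    [0,0,0.043],
    [0,0,0.043],
    [0,0,0.043],
    [0,0,0],
  ],
)

```text
time_s: 18.05
ee_pos: [0.5415, 0.1663, 0.0327]
tcp_rot: [-3.13, 0.272, 0.0]
contact_force: [0.2, 0.5, -3.1]
opening: 0.58
grip_force: 40.0
```

Call:
jog_arm(
  xyz=[
    [0,0,-0.012],
    [0,0,-0.014],
    [0,0,-0.014],
    [0,0,0],
  ],
  rot=[
    [0,0,0],
    [0,0,0],
    [0,0,0],
    [0,0,0],
  ],
)

```text
time_s: 18.38
ee_pos: [0.5419, 0.1655, 0.0438]
tcp_rot: [-3.13, 0.27, -0.002]
contact_force: [0.7, 0.4, -3.8]
opening: 0.589
grip_force: 40.0
```

```bash
python3 -c "
from h import *
to(.594,.076,.042,-10)
s=robot.sense();M=R.from_rotvec(s['tcp_rot']).as_matrix();print('bow',s['ee_pos']+M[:,0]*.072,robot.sense()['moment'])
c=robot.camera('top'); cv2.imwrite('pics/crop6.png',cv2.resize(c['pixels'][160:250,140:260],None,fx=6,fy=6,interpolation=cv2.INTER_CUBIC))
c=robot.camera('scene'); cv2.imwrite('pics/s6.png',cv2.resize(c['pixels'][180:255,235:335],None,fx=8,fy=8,interpolation=cv2.INTER_CUBIC))"
```

```text
t 18.38 pos [0.5419 0.1655 0.0438] yaw -9.85 tilt [ 0.001  0.    -1.   ] open mm 51.86634826458797 F [ 0.7  0.4 -3.8] grip 39.99826490879059
units [0.2666 0.317  0.0072] rotz 0.0012
bow [0.6128146  0.1531645  0.04383093] [ 0.06005215  0.05697461 -0.03110309]
```

View pics/s6.png

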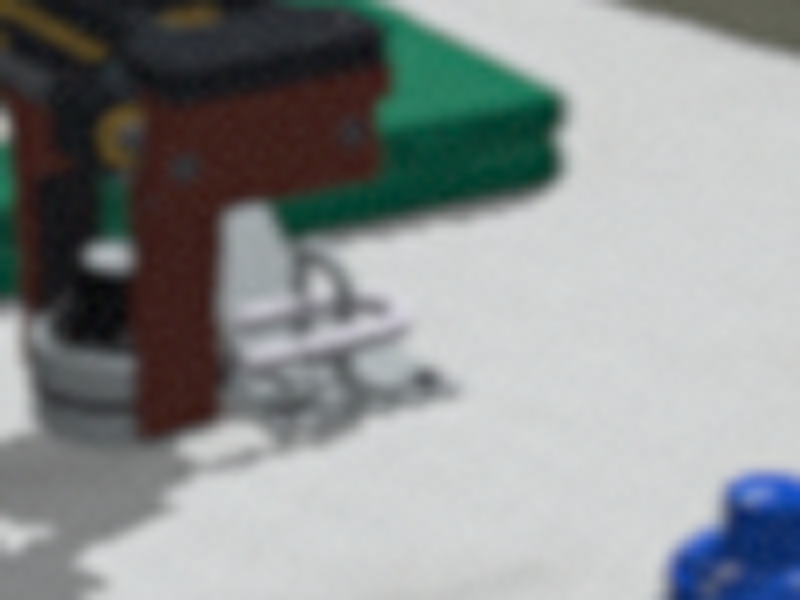

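The scene crop shows the outer leg inside the bow at about (335,300), one shackle leg between the staple's legs, the body turned to the -x side and raised. Pushing +x.

Call:
jog_arm(
  xyz=[
    [0.0152,0,0],
    [0.0152,0,0],
    [0.0152,0,0],
    [0.0152,0,0],
    [0.0152,0,0],
    [0.0152,0,0],
    [0.0152,0,0],
    [0.0152,0,0],
    [0.0152,0,0],
    [0.0152,0,0],
    [0,0,0],
    [0,0,0],
  ],
  rot=[
    [0,0,0],
    [0,0,0],
    [0,0,0],
    [0,0,0],
    [0,0,0],
    [0,0,0],
    [0,0,0],
    [0,0,0],
    [0,0,0],
    [0,0,0],
    [0,0,0],
    [0,0,0],
  ],
)

```text
time_s: 19.48
ee_pos: [0.579, 0.1591, 0.0429]
tcp_rot: [3.13, -0.272, 0.0]
contact_force: [0.6, -0.2, -2.7]
opening: 0.586
grip_force: 40.0
```

Call:
jog_arm(
  xyz=[
    [0,0.01,0],
    [0,0.012,0],
    [0,0.012,0],
    [0,0.012,0],
    [0,0,0],
  ],
  rot=[
    [0,0,0],
    [0,0,0],
    [0,0,0],
    [0,0,0],
    [0,0,0],
  ],
)

```text
time_s: 19.9
ee_pos: [0.5765, 0.1472, 0.0429]
tcp_rot: [3.13, -0.272, -0.001]
contact_force: [0.4, 0.3, -3.1]
opening: 0.585
grip_force: 40.0
```

```bash
python3 -c "
from h import *
to(.594,.076,.042,-10)
print(robot.sense()['moment'])
c=robot.camera('scene'); cv2.imwrite('pics/s7.png',cv2.resize(c['pixels'][180:255,235:335],None,fx=8,fy=8,interpolation=cv2.INTER_CUBIC))"
```

```text
t 19.9 pos [0.5765 0.1472 0.0429] yaw -9.95 tilt [-0. -0. -1.] open mm 51.509564155906766 F [ 0.4  0.3 -3.1] grip 39.998230934143066
units [0.1181 0.2684 0.0036] rotz 0.0004
[ 0.03762028  0.02432576 -0.02275051]
```

View pics/s7.png

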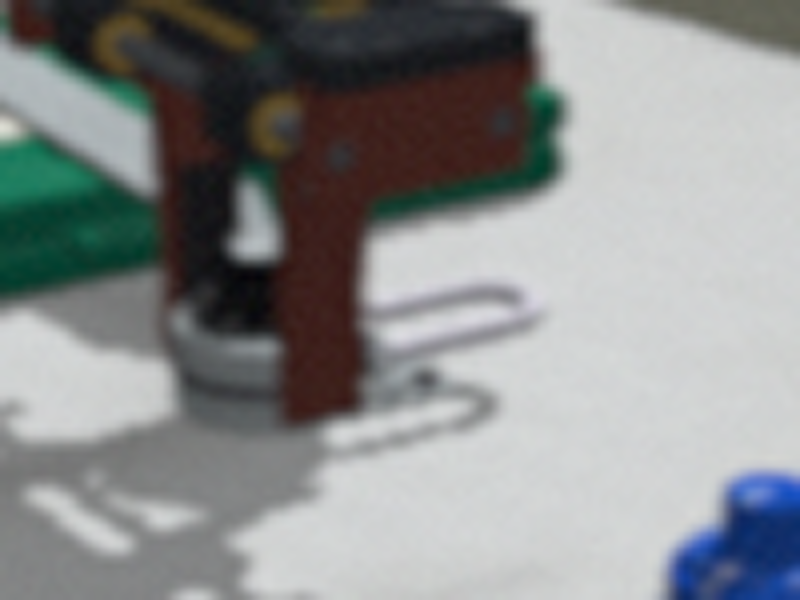

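Call:
jog_arm(
  xyz=[
    [0,0.02,0],
    [0,0.02,0],
    [0,0.03,0],
    [0,0.04,0],
    [0,0.05,0],
    [0,0.05,0],
    [0,0.05,0],
    [0,0.02,0],
    [0,0,0],
  ],
  rot=[
    [0,0,0],
    [0,0,0],
    [0,0,0],
    [0,0,0],
    [0,0,0],
    [0,0,0],
    [0,0,0],
    [0,0,0],
    [0,0,0],
  ],
)

```text
time_s: 20.7
ee_pos: [0.5644, 0.0772, 0.0429]
tcp_rot: [3.129, -0.275, -0.001]
contact_force: [0.3, 0.5, -3.6]
opening: 0.583
grip_force: 40.0
```

Call:
jog_arm(
  xyz=[
    [0,0,-0.03],
    [0,0,-0.05],
    [0,0,-0.06],
    [0,0,-0.07],
    [0,0,-0.08],
    [0,0,-0.08],
    [0,0,-0.07],
    [0,0,-0.05],
    [0,0,-0.03],
    [0,0,-0.02],
    [0,0,0],
    [0,0,0],
    [0,0,0],
    [0,0,0],
    [0,0,0],
    [0,0,0],
  ],
  rot=[
    [0,0,0],
    [0,0,0],
    [0,0,0],
    [0,0,0],
    [0,0,0],
    [0,0,0],
    [0,0,0],
    [0,0,0],
    [0,0,0],
    [0,0,0],
    [0,0,0],
    [0,0,0],
    [0,0,0],
    [0,0,0],
    [0,0,0],
    [0,0,0],
  ],
)

```text
time_s: 22.03
ee_pos: [0.5645, 0.0789, 0.1773]
tcp_rot: [3.13, -0.272, -0.002]
contact_force: [0.2, 0.4, -3.5]
opening: 0.581
grip_force: 40.0
```

```bash
python3 -c "
from h import *
to(.594,.076,.18,-10)
c=robot.camera('scene'); cv2.imwrite('pics/s8.png',cv2.resize(c['pixels'][120:320,180:440],None,fx=3,fy=3,interpolation=cv2.INTER_CUBIC))"
```

```text
t 22.03 pos [0.5645 0.0789 0.1773] yaw -9.92 tilt [-0.001 -0.    -1.   ] open mm 51.10279090757346 F [ 0.2  0.4 -3.5] grip 39.998295307159424
units [ 0.1182 -0.009  -0.0109] rotz 0.0007
```

View pics/s8.png

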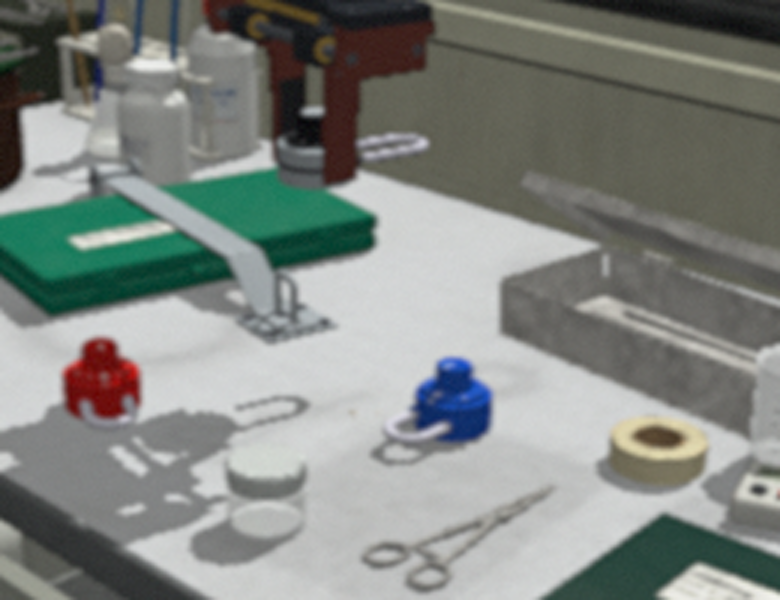

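The padlock is open and level in the gripper at about (300,150), with its shackle out at (400,147). The staple at (288,298) is empty and the bystanders haven't moved. Handing in.

```bash
python3 -c "
from plant import robot
print(robot.hand_in())"
```

```text
the job is handed in; nothing more can be done
None
```

The open padlock is off the staple and held level, dial up, about 15 cm above the worktop; the tape roll, timer, small jar and haemostat were not touched, and the job was handed in at about 22 s.

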